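# Seat the thread comb leaf in the lead screw

### The arm

A 6-joint arm with a two-finger parallel gripper is mounted at the origin on the work surface. World frame = base frame: x ahead of the robot, y to its left, z up, the work surface at z = 0. Lengths are in m, angles in rad, forces in N, time in s.
With the tool pointing down it reaches from about 0.3 to 0.775 m from the base axis. Payload 14.6 kg.
Tool frame: the origin (TCP) lies between the finger pads; the fingertips stand 22 mm ahead of it and the grasp point (between the pads) lies 3 mm ahead of it (ctrl.tip_reach is the distance from the TCP to the fingertips, in m); z points along the fingers, y is the direction in which the jaws open and shut (so a half turn about z gives the same grasp; the last joint's range is limited). The gripper opens to 94 mm and grips with 3 to 60 N. Pads are 16 mm wide; open, the fingers measure 119 mm over their backs; the gripper's body (75 mm by 177 mm) begins 78 mm behind the grasp point.
Start: joints at [-1.278, 0.3, 1.521, -0, 1.321, -0.067], TCP at [0.194, -0.515, 0.227] pointing down, gripper open.
Joint ranges: [-3.03, 3.03], [-0.79, 2.21], [0.23, 2.52], [-1.04, 4.18], [0, 3.07], [-2.55, 2.55]. Speed limits (rad/s): [2.22, 2.22, 2.57, 3.14, 3.14, 3.14].

### API

Orientations are given as [roll, pitch, yaw] about the fixed x, y, z axes, in that order (R = Rz(yaw) Ry(pitch) Rx(roll)).
In Python, from station import ctrl gives the robot as it stands. The module is installed in compiled form; this text tells all that it offers.
- The arm moves only by the shell command python3 -m creep 'ROWS' [OPENING] [FORCE]. ROWS is a JSON object of lists of equal length, an entry for each row: "xyz": the shift along the tool's x, y, z in mm, a list of three; "spin": the turn about the tool's z in rad. In form: {"xyz": [[tx, ty, tz], ...], "spin": [spin, ...]}. A call has 1 to 5 rows; each row shifts and turns the commanded pose from where the row before left it, along the tool's axes as they then stand; what a row does not reach is not made up. A row lasts 1/8 s, in which the tool goes at most 62.5 mm and 10.7 degrees, less where a joint would pass 70% of its speed; a pose out of reach is approached as far as the arm can. A call with a gripper value outside its range is refused whole. OPENING is the finger opening in mm, from 0 to 94, set as the call begins (- or left out, the last holds). The fingers move at their own pace and stop on an object; FORCE is the grip in N (left out, the last holds). Time passes only in rows, so rows that do not move let the fingers close. It gives the time, the measured TCP pose, the force and the opening at its end, in the units of the state.
- ctrl.get_obs(): the state, without advancing time (a new reading comes with each control period).
- ctrl.camera(name): name is "side" or "top" or "wrist"; returns the picture (420x560x3 uint8, red, green, blue); there is no depth.
- ctrl.camera_model(name): a dict with "fx", "fy", "cx", "cy" (pixels), "R" (3x3) and "t" (3): a world point X has camera coordinates R X + t. Camera axes: x right, y down, z forward; pixel columns grow to the right and rows downward; lengths in m; the calibration is good to about 2 mm. A picture is of the moment at which its call begins: read the wrist's pose just before it. camera_model takes no time and is no camera call; for the wrist camera it gives the pose at the moment of the call.
- ctrl.hand_in(): hands the job in, once; it reports no verdict.
The state is a dict: "time_s": time; "qpos": joint angles; "joint_vel": joint speeds; "tau": joint torques, N m; "ee_pos": TCP position; "eef_rot": TCP orientation; "force": force on the tool from outside, world axes, zero at the start; "moment": the same for the moment, N m; "grip_width": finger opening in m.
Only numpy, scipy, OpenCV 4.12 (cv2) and the standard library are available. Lean on these libraries where they do the work, as an engineer would, in place of code of your own. Each camera call takes 0.05 s, during which the arm holds its last target.

### The job

The white carton stands in front of the orange thread comb leaf on the measuring stand: move the carton off to one side, clear of the leaf, and leave it standing upright. Then push the orange leaf, flat on the plate, teeth first into the lead screw's threads until all of its teeth are fully home, and hold it pressed firmly against the screw for about a second to check that it sits flat and does not rock. Leave it there with the gripper away, and do not disturb the other things on the table.

Things in the scene. Friction and masses are not known exactly. Their poses are not given: they have to be found in the camera images.
- stand: Fixed aluminium measuring stand (place and yaw vary). Origin: table level, under the lead screw's middle. x points away from the robot across the screw, y runs along it, z up. Its flat plate's top is 22 mm above the table and spans x -258 to -20, y -180 to +180 mm. Blue bearing blocks, 50 mm high, 22 mm wide, hold the screw's ends at y = +-119 mm.
- screw: Steel lead screw fixed in the stand along its y. Origin: on its axis at mid-length, 3 mm above the plate's top (25 mm above the table). 37.6 mm across the rounded crests, 18.7 mm at the roots, pitch 14 mm, V grooves with 60 degree flanks, threaded over y -108 to +108 mm. Facing the plate, groove centres lie at y = 0, +-14, +-28 mm... It does not give: press the leaf on it with about 5 to 20 N.
- leaf: Orange loose comb leaf, 48 (x) x 110 (y) x 6 mm, 90 g, slippery (friction 0.15): pushed straight in, it slides sideways into the nearest grooves by itself. Origin: centre of underside. Seven teeth, 10 mm deep, tips at x = +24 mm. Push rib along the back edge: back face x = -24 mm, top z = 18 mm. Starts facing the screw within 0.22 rad. Home: origin at x = -33 mm in the stand's frame, parallel.
- carton: Loose white carton, blue patch, 50 (x) x 80 (y) x 70 mm high, 0.25 kg, upright on the plate on the robot's side of the leaf, about 25 mm from its rib, within 25 mm of its middle along y. Origin: centre of underside. Slides (friction 0.6) without tipping if pushed below mid-height; clear of the leaf when its centre is 100 mm to either side of the leaf's; the plate has room there.
- blue_leaf: Loose blue leaf of another pitch on the table to the left, 48 x 100 mm, not needed. Origin: centre of its underside.
- bottle: Green glass bottle, 64 mm across, 210 mm high, at the left. Origin: centre of its underside.
- tape: Red tape roll lying flat, 90 mm across, 40 mm high, at the right. Origin: centre of its underside.
- driver: Yellow screwdriver, 190 mm long, at the right. Origin: at table level under its middle.
Not all that is in view belongs to the job. Of the things shaped like the leaf, the orange one is meant.

How it is judged:
By the outcome, as a careful person would: the job done as asked, in the order asked, and still so for the second after the job is handed in, with the robot touching nothing.
It also fails if it takes over 48 s, if anything falls off the work surface, if the arm or the gripper's body presses on something with over 40 N, if the wrist force passes 120 N, or if a joint passes its speed limit or range.

## Working session

There is one attempt and no reset: what is moved stays moved. The work goes in short steps, Python scripts to look and compute and a shell command to move; the robot and the scene stay as the last step left them, time stands still between calls to the robot, and variables do not carry over. Pictures are saved under pics/ and viewed, and the job is handed in when it is done.

```bash
mkdir -p pics
python3 - <<'E'
from station import ctrl
import cv2, json
o=ctrl.get_obs(); print({k:(o[k].round(4).tolist() if hasattr(o[k],'round') and hasattr(o[k],'tolist') else o[k]) for k in o})
for n in ("top","side"):
    im=ctrl.camera(n); cv2.imwrite(f"pics/{n}0.png",im[:,:,::-1])
    m=ctrl.camera_model(n); print(n,m)
E
```

```text
{'time_s': 0.0, 'qpos': [-1.2776, 0.3005, 1.5216, -0.0, 1.3207, -0.0666], 'joint_vel': [-0.0006, -0.0008, 0.0009, 0.0027, -0.0005, -0.0], 'tau': [-0.0012, -53.1799, -35.2727, 0.0708, 0.0244, -0.0], 'ee_pos': [0.1936, -0.5146, 0.2269], 'eef_rot': [-3.1404, -0.0001, 0.3598], 'force': [-0.6284, 0.0314, -0.0226], 'moment': [-0.0034, -0.0293, -0.0387], 'grip_width': 0.09378227411949965}
top {'fx': 541.4593560302725, 'fy': 541.4593560302725, 'cx': 272.8987783203246, 'cy': 210.06718644320705, 'R': array([[ 0.02919902, -0.99950949,  0.0113226 ],
       [-0.99876779, -0.02962835, -0.03981273],
       [ 0.04012867, -0.01014615, -0.99914301]]), 't': array([-0.02002155,  0.54442831,  1.63653288])}
side {'fx': 421.8613289829459, 'fy': 421.8613289829459, 'cx': 273.4517618884433, 'cy': 210.3674788734979, 'R': array([[-0.86599468, -0.49994522, -0.01039219],
       [-0.37427422,  0.6618121 , -0.64955643],
       [ 0.33162031, -0.55862288, -0.76024236]]), 't': array([0.49599118, 0.25360561, 1.18336262])}
```

View pics/top0.png

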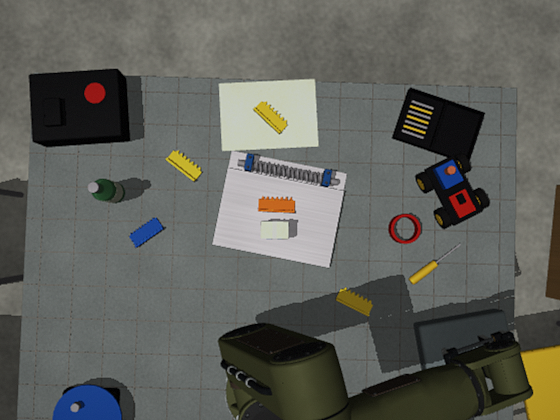

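View pics/side0.png

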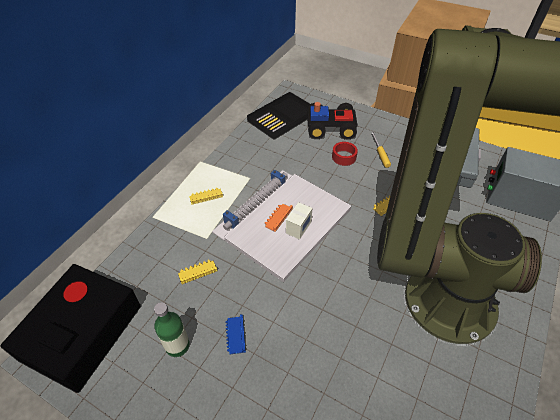

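The top view shows the leaf at (277,205), the carton at (274,229), and the screw running from (250,163) to (330,178). Next I'll measure them.

```bash
cat > h.py <<'E'
import cv2, numpy as np
from station import ctrl
def cast(m,uv,z):
    uv=np.atleast_2d(np.asarray(uv,float))
    d=np.c_[(uv[:,0]-m['cx'])/m['fx'],(uv[:,1]-m['cy'])/m['fy'],np.ones(len(uv))]@m['R']
    c=-m['R'].T@m['t']
    return c+d*((z-c[2])/d[:,2])[:,None]
def comps(mask,amin=20):
    n,l,s,c=cv2.connectedComponentsWithStats(mask.astype(np.uint8))
    return [(s[i],c[i],l==i) for i in range(1,n) if s[i][4]>=amin]
def rect(m,mask,z):
    cs,_=cv2.findContours(mask.astype(np.uint8),cv2.RETR_EXTERNAL,cv2.CHAIN_APPROX_NONE)
    c=max(cs,key=cv2.contourArea).reshape(-1,2)
    P=cast(m,c,z)[:,:2]
    r=cv2.minAreaRect((P*1000).astype(np.float32))
    return r,cv2.boxPoints(r)
E
python3 - <<'E'
from h import *
im=cv2.imread('pics/top0.png'); m=ctrl.camera_model('top')
hsv=cv2.cvtColor(im,cv2.COLOR_BGR2HSV); H,S,V=cv2.split(hsv)
roi=np.zeros(H.shape,bool); roi[145:275,205:355]=1
o=roi&(H>5)&(H<18)&(S>150)&(V>60); o[:190]=0
for s,c,k in comps(o): print('orange',s,c); print(*rect(m,k,0.028),sep='\n')
b=roi&(H>95)&(H<130)&(S>120)
for s,c,k in comps(b): print('blue',s,c,cast(m,c,0.045))
bb=roi.copy()
for z in(0.092,):
    w=roi&(S>12)&(S<60)&(V>190)&(H>20)&(H<40); w[:212]=0
    for s,c,k in comps(w,60): print('w',s,c); print(*rect(m,k,z),sep='\n')
cv2.imwrite('pics/crop0.png',cv2.resize(im[145:275,205:355],None,fx=5,fy=4.6,interpolation=cv2.INTER_CUBIC))
E
```

```text
orange [259 197  36  16 477] [276.59538784 204.76100629]
((561.2789306640625, -14.16994857788086), (45.23528289794922, 105.49951934814453), 1.5843894481658936)
[[537.2114    37.93428 ]
 [540.1284   -67.524895]
 [585.34644  -66.27418 ]
 [582.42944   39.184998]]
blue [244 153  10  18 113] [248.69026549 161.82300885] [[0.68551625 0.07289573 0.045     ]]
blue [321 169  11  18 115] [326.30434783 177.53043478] [[ 0.64547884 -0.16043965  0.045     ]]
w [260 222  13  16 147] [266.60544218 229.73469388]
((484.7983093261719, 15.099929809570312), (43.30205154418945, 34.64316177368164), 1.6771070957183838)
[[462.6496    31.780436]
 [463.6635    -2.847889]
 [506.94702   -1.580576]
 [505.9331    33.04775 ]]
w [276 222  12  16 170] [281.61176471 229.65294118]
((486.11126708984375, -29.662254333496094), (43.32011413574219, 31.807186126708984), 1.6602576971054077)
[[463.9995   -14.392893]
 [464.92108  -46.186726]
 [508.22302  -44.931618]
 [507.30145  -13.137783]]
```

View pics/crop0.png

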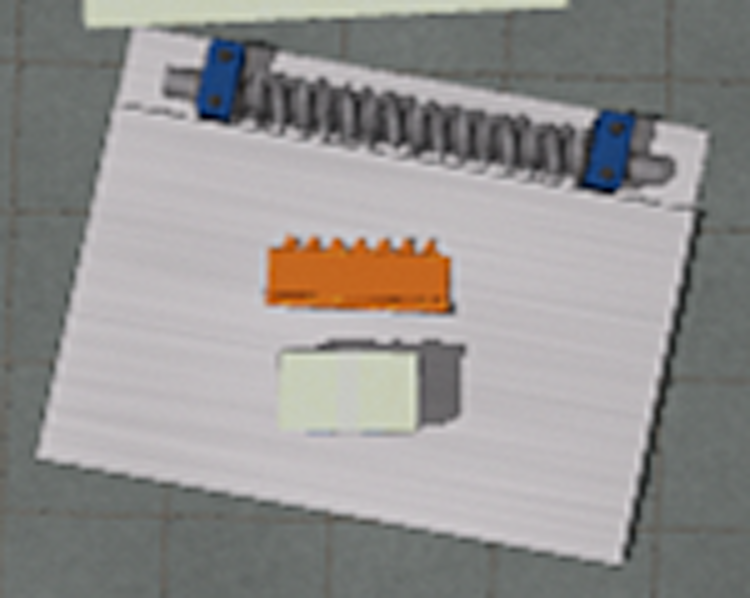

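Estimates:

| Item | Position (m) | Yaw (rad) |
|---|---|---|
| Stand | (0.666, -0.044) | about -0.17 |
| Leaf | (0.561, -0.014) | 0.03 |
| Carton | (0.4855, -0.007) | 0.03 |

I'll go over the carton, grip its 80 mm sides (away from the leaf), and move it toward stand -y.

```bash
python3 -m creep '{"xyz":[[40,-33,0],[40,-33,0],[40,-33,0],[40,-33,0],[40,-33,0]],"spin":[0,0,0,0,0]}' 94; python3 -m creep '{"xyz":[[40,-33,0],[40,-33,0],[40,-33,0],[40,-33,0],[0,0,0]],"spin":[0,0,0,0,0.16]}'
cat >> h.py <<'E'
def plan(x,y,z,yaw):
    "remaining shift in present tool axes (mm) and spin"
    o=ctrl.get_obs(); p=np.array(o['ee_pos']); e=o['eef_rot']
    from scipy.spatial.transform import Rotation as Ro
    R=Ro.from_euler('xyz',e).as_matrix()
    print('t',round(float(o['time_s']),2),'pos',np.round(p,4),'rot',np.round(e,3),'F',np.round(o['force'],1),'w',round(o['grip_width']*1000,1))
    print('shift mm',np.round(R.T@(np.array([x,y,z])-p)*1000,1),'spin',round(float(e[2]-yaw),3))
E
python3 -c "
from h import *
plan(.4855,-.007,.24,.029)"
```

```text
time_s: 0.72
ee_pos: [0.3232, -0.2883, 0.2273]
eef_rot: [-3.141, 0.0, 0.36]
force: [0.2, -0.2, -0.0]
grip_width: 0.0937
time_s: 1.35
ee_pos: [0.4269, -0.1075, 0.2271]
eef_rot: [-3.141, 0.0, 0.201]
force: [-0.9, -0.8, 0.1]
grip_width: 0.094
t 1.35 pos [ 0.4269 -0.1075  0.2271] rot [-3.141  0.     0.201] F [-0.9 -0.8  0.1] w 94.0
shift mm [ 77.5 -86.7 -12.8] spin 0.172
```

```bash
python3 -m creep '{"xyz":[[26,-29,-5],[26,-29,-5],[26,-29,-5],[0,0,0],[0,0,0]],"spin":[0,0,0,0.172,0]}'
python3 - <<'E'
from h import *
plan(.4855,-.007,.24,.029)
m=ctrl.camera_model('wrist'); im=ctrl.camera('wrist')
cv2.imwrite('pics/wr1.png',im[:,:,::-1]); np.savez('wr1.npz',**m)
print(m)
E
```

```text
time_s: 1.98
ee_pos: [0.4851, -0.0091, 0.2421]
eef_rot: [-3.142, 0.001, 0.029]
force: [-0.2, -0.4, -0.4]
grip_width: 0.0941
t 1.98 pos [ 0.4851 -0.0091  0.2421] rot [-3.142e+00  1.000e-03  2.900e-02] F [-0.2 -0.4 -0.4] w 94.1
shift mm [ 0.5 -2.   2.1] spin 0.0
{'fx': 336.33810230335166, 'fy': 336.33810230335166, 'cx': 279.5431321214194, 'cy': 211.7716474787309, 'R': array([[ 2.90717823e-02, -9.99576832e-01, -9.94117684e-04],
       [-9.64679998e-01, -2.83173074e-02,  2.61898133e-01],
       [-2.61815456e-01, -6.65484004e-03, -9.65095011e-01]]), 't': array([-0.02167821,  0.43684922,  0.53255015])}
```

View pics/wr1.png

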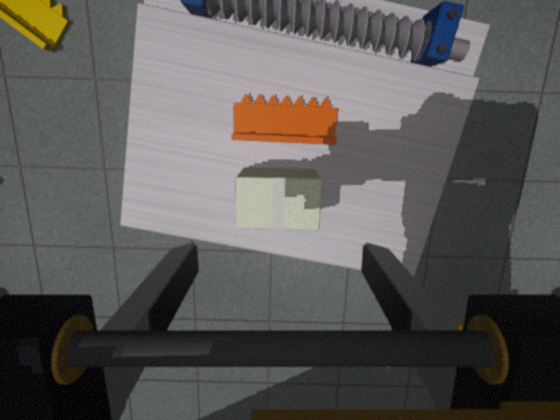

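The wrist view shows the carton top at columns 236–321, rows 178–229, the orange leaf at 233–338, rows 95–143, and the screw above. I'll refine the poses from it.

Run:
```python
from h import *
m=dict(np.load('wr1.npz')); im=cv2.imread('pics/wr1.png')
H,S,V=cv2.split(cv2.cvtColor(im,cv2.COLOR_BGR2HSV))
o=(H>3)&(H<18)&(S>150)&(V>60); o[200:]=0
for s,c,k in comps(o,200):
    print('orange',s,c); 
    ys,xs=np.nonzero(k)
    # back bottom edge of rib: lowest pixel per column
    cols=np.arange(240,331); low=np.array([ys[xs==x].max()+.5 for x in cols])
    P=cast(m,np.c_[cols,low],0.022+0.009)[:,:2]*1000
    f=np.polyfit(P[:,1],P[:,0],1); print('rib back line slope yaw',-f[0],'x at y=-14',np.polyval(f,-14), 'res',np.std(P[:,0]-np.polyval(f,P[:,1])))
    print(*rect(m,k,0.028),sep='\n')
c=(S>8)&(S<70)&(V>120)&(H>22)&(H<45)
for s,cc,k in comps(c,200):
    if s[1]>150 and s[1]<250: print('carton',s,cc); print(*rect(m,k,.092),sep='\n')
print('corners',cast(m,[[236,178],[320,178],[321,229],[236,229]],.092)[:,:2].round(4).tolist())
b=(H>95)&(H<130)&(S>120)
for s,cc,k in comps(b,100): print('blue',s,cc,cast(m,cc,0.04))
```

```text
orange [ 233   95  104   49 4095] [284.58583639 120.91794872]
rib back line slope yaw -0.014021879014734496 x at y=-14 540.1787687981791 res 0.3102182545793348
((563.2224731445312, -11.283863067626953), (110.58555603027344, 46.363929748535156), 88.99693298339844)
[[539.0761   -66.162346]
 [585.4329   -66.97399 ]
 [587.36884   43.59462 ]
 [541.012     44.406265]]
carton [ 235  177   86   53 3188] [271.22114178 205.90119197]
((486.08673095703125, -6.088619232177734), (50.318416595458984, 79.94050598144531), 1.0553120374679565)
[[460.19565   33.411484]
 [461.66794  -46.515465]
 [511.9778   -45.588722]
 [510.50552   34.338226]]
corners [[0.5091, 0.0332], [0.5114, -0.0442], [0.4621, -0.0482], [0.4597, 0.0334]]
blue [182   0  22   8 122] [193.54098361   2.54098361] [[0.66695865 0.07922261 0.04      ]]
blue [ 418    1   45   64 1443] [440.97505198  31.58627859] [[ 0.64891539 -0.158962    0.04      ]]
```

```bash
python3 -m creep '{"xyz":[[1,-2.5,40],[0,0,40],[0,0,40],[0,0,0],[0,0,0]],"spin":[0,0,0,0,0]}' 94; python3 -c "
from h import *
plan(.486,-.0065,.052,.022)
cv2.imwrite('pics/wr2.png',ctrl.camera('wrist')[:,:,::-1])"
```

```text
time_s: 2.65
ee_pos: [0.4868, -0.0071, 0.124]
eef_rot: [3.141, -0.002, 0.029]
force: [-0.5, -0.1, 0.7]
grip_width: 0.094
t 2.65 pos [ 0.4868 -0.0071  0.124 ] rot [ 3.141e+00 -2.000e-03  2.900e-02] F [-0.5 -0.1  0.7] w 94.0
shift mm [-0.9 -0.6 72. ] spin 0.007
```

View pics/wr2.png

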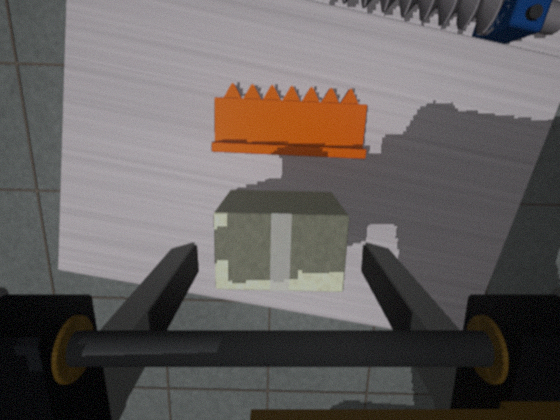

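The carton (columns 216–347) sits centred between the fingers (197–362). Next: descend and grip.

```bash
python3 -m creep '{"xyz":[[-1,0,25],[0,0,25],[0,0,22],[0,0,0]],"spin":[0.007,0,0,0]}' 94; python3 -m creep '{"xyz":[[0,0,0],[0,0,0],[0,0,0],[0,0,0]],"spin":[0,0,0,0]}' 70 15;python3 -c "
from h import *
plan(.486,-.0065,.052,.022)"
```

```text
time_s: 3.2
ee_pos: [0.4852, -0.0069, 0.0507]
eef_rot: [-3.142, 0.0, 0.021]
force: [-0.4, 0.1, 0.5]
grip_width: 0.0943
time_s: 3.7
ee_pos: [0.4859, -0.0069, 0.0518]
eef_rot: [3.141, -0.002, 0.021]
force: [-1.4, -1.6, 7.8]
grip_width: 0.0799
t 3.7 pos [ 0.4859 -0.0069  0.0518] rot [ 3.141e+00 -2.000e-03  2.100e-02] F [-1.4 -1.6  7.8] w 79.9
shift mm [ 0.1 -0.4 -0.2] spin -0.001
```

```bash
python3 -m creep '{"xyz":[[0,0,-6],[0,0,-6],[0,20,0],[0,25,0],[0,25,0]],"spin":[0,0,0,0,0]}' 70 20; python3 -c "
from h import *
plan(.4745,-.1255,.062,-.165)"
```

```text
time_s: 4.32
ee_pos: [0.4866, -0.0774, 0.0628]
eef_rot: [3.142, -0.0, 0.021]
force: [-0.5, 0.0, -3.6]
grip_width: 0.0799
t 4.33 pos [ 0.4866 -0.0774  0.0628] rot [ 3.142 -0.     0.021] F [-0.5  0.  -3.6] w 79.9
shift mm [-13.1  47.8   0.8] spin 0.186
```

```bash
python3 -m creep '{"xyz":[[-6,24,0],[-6,24,0],[0,0,0],[0,0,0],[0,0,0]],"spin":[0,0,0.1,0.086,0]}'; python3 -c "
from h import *
plan(.4745,-.1255,.052,-.165)"
python3 -m creep '{"xyz":[[0,0,5],[0,0,4],[0,0,1.5],[0,0,0]],"spin":[0,0,0,0]}'
```

```text
time_s: 4.95
ee_pos: [0.4756, -0.125, 0.0627]
eef_rot: [-3.142, -0.0, -0.165]
force: [-0.5, 0.1, -2.7]
grip_width: 0.0803
t 4.95 pos [ 0.4756 -0.125   0.0627] rot [-3.142 -0.    -0.165] F [-0.5  0.1 -2.7] w 80.3
shift mm [-1.   0.6 10.7] spin 0.0
time_s: 5.45
ee_pos: [0.4756, -0.125, 0.0519]
eef_rot: [-3.142, 0.0, -0.165]
force: [-0.2, 0.8, -0.1]
grip_width: 0.08
```

```bash
python3 -m creep '{"xyz":[[0,0,0],[0,0,0],[0,0,0]],"spin":[0,0,0]}' 94; python3 -m creep '{"xyz":[[0,0,-20],[0,0,-40],[0,0,-50],[0,0,-40],[0,0,0]],"spin":[0,0,0,0,0]}'
python3 - <<'E'
from h import *
plan(.48,-.0,.2,-.165)
E
```

```text
time_s: 5.82
ee_pos: [0.4757, -0.125, 0.052]
eef_rot: [3.142, -0.0, -0.165]
force: [-0.6, 0.5, -0.2]
grip_width: 0.0938
time_s: 6.45
ee_pos: [0.4766, -0.1254, 0.2048]
eef_rot: [3.141, -0.005, -0.165]
force: [-0.0, -0.6, -0.7]
grip_width: 0.0943
t 6.45 pos [ 0.4766 -0.1254  0.2048] rot [ 3.141 -0.005 -0.165] F [-0.  -0.6 -0.7] w 94.3
shift mm [ -17.3 -124.2    4.6] spin -0.0
```

```bash
python3 -m creep '{"xyz":[[0,-42,0],[0,-42,0],[-4,-40,0],[0,0,0]],"spin":[0,0,0,0]}' 70
python3 - <<'E'
from h import *
plan(.48,-.0,.2,-.165)
m=ctrl.camera_model('wrist'); im=ctrl.camera('wrist')
cv2.imwrite('pics/wr3.png',im[:,:,::-1]); np.savez('wr3.npz',**m)
im=ctrl.camera('top'); cv2.imwrite('pics/top3.png',cv2.resize(im[145:275,205:355,::-1],None,fx=5,fy=4.6,interpolation=cv2.INTER_CUBIC))
E
```

```text
time_s: 6.95
ee_pos: [0.4917, -0.0001, 0.2008]
eef_rot: [-3.142, 0.002, -0.162]
force: [0.2, -0.5, -0.3]
grip_width: 0.0701
t 6.95 pos [ 4.917e-01 -1.000e-04  2.008e-01] rot [-3.142e+00  2.000e-03 -1.620e-01] F [ 0.2 -0.5 -0.3] w 70.1
shift mm [-11.6   1.8   0.8] spin 0.003
```

View pics/wr3.png

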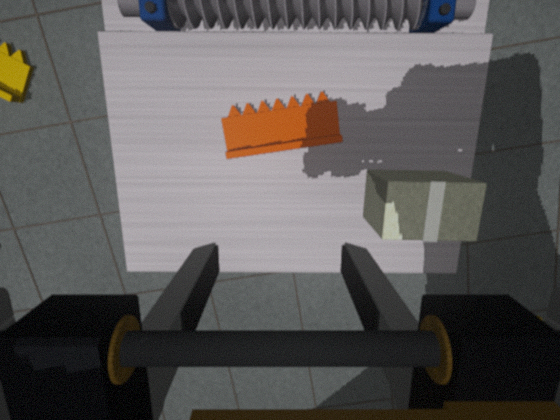

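View pics/top3.png

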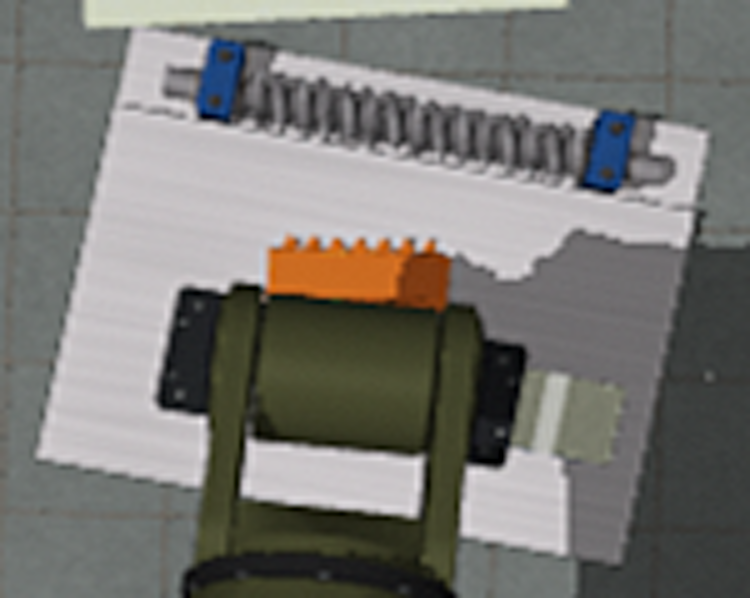

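The wrist view shows the carton upright at (425,205), the leaf at (281,125), and the plate's far edge at row ~33 from column 98 to 492. I'll work out the stand frame from the plate corners and blocks.

Run:
```python
from h import *
m=dict(np.load('wr3.npz')); im=cv2.imread('pics/wr3.png')
H,S,V=cv2.split(cv2.cvtColor(im,cv2.COLOR_BGR2HSV))
# plate far corners + near corners at plate top
C=cast(m,[[98.5,33],[491.5,35],[457,272.5],[127,271.5]],.022)[:,:2]*1000
L,Rr,nr,nl=C; print(C.round(1))
yd=L-Rr; yaw=np.arctan2(-yd[0],yd[1]); print('width',np.linalg.norm(yd),'yaw',yaw,'near yaw',np.arctan2(-(nl-nr)[0],(nl-nr)[1]),'depth',np.linalg.norm(L-nl))
ex=np.array([np.cos(yaw),np.sin(yaw)]); ey=np.array([-ex[1],ex[0]])
O=C.mean(0)+139*ex; print('stand origin',O)
b=(H>95)&(H<130)&(S>120)
for s,cc,k in comps(b,100):
    p=cast(m,[s[0]+s[2]/2,s[1]+s[3]],.022)[0,:2]*1000; print('blue',s,((p-O)@ex,(p-O)@ey))
o=(H>3)&(H<18)&(S>150)&(V>60); o[200:]=0
for s,c,k in comps(o,500):
    r,bx=rect(m,k,.029); q=np.array(r[0])-O
    print('leaf',r,'stand',q@ex,q@ey); print(((bx-O)@np.c_[ex,ey]).round(1).tolist())
t=np.array(ctrl.get_obs()['ee_pos'][:2])*1000-O; print('tcp stand',t@ex,t@ey, 'carton top', ((cast(m,[[392,180],[387,178],[486,182],[478,241],[385,240]],.092)[:,:2]*1000-O)@np.c_[ex,ey]).round(1).tolist())
```

```text
[[ 668.9  138.4]
 [ 609.6 -212.5]
 [ 378.1 -175.9]
 [ 437.2  178.6]]
width 355.8275741190047 yaw -0.16719049014085743 near yaw -0.16527681154298524 depth 235.1460941727378
stand origin [660.49501149 -40.98461433]
blue [139   0  28  24 437] (np.float64(-14.041984713859677), np.float64(128.20236158359916))
blue [416   0  40  32 737] (np.float64(-19.375155386445243), np.float64(-127.03513866254652))
leaf ((562.9589233398438, -10.958946228027344), (111.908203125, 46.93916320800781), 89.18667602539062) stand -101.17271579544463 13.375754739019868
[[-115.8, -45.5], [-69.4, -38.3], [-86.5, 72.3], [-132.9, 65.1]]
tcp stand -172.84056170660756 10.224605922041704 carton top [[-142.6, -76.2], [-141.0, -72.0], [-143.9, -151.5], [-194.0, -153.1], [-193.5, -75.0]]
```

```bash
python3 -m creep '{"xyz":[[0,-4,40],[0,0,40],[0,0,40],[0,0,22],[0,0,0]],"spin":[0.004,0,0,0,0]}' 70
python3 - <<'E'
from h import *
plan(.48,-.0,.048,-.166)
m=ctrl.camera_model('wrist'); im=ctrl.camera('wrist')
cv2.imwrite('pics/wr4.png',im[:,:,::-1]); np.savez('wr4.npz',**m)
E
```

```text
time_s: 7.68
ee_pos: [0.4917, 0.001, 0.0584]
eef_rot: [3.141, 0.003, -0.171]
force: [-0.3, -0.0, 0.7]
grip_width: 0.0699
t 7.67 pos [0.4917 0.001  0.0584] rot [ 3.141e+00  3.000e-03 -1.710e-01] F [-0.3 -0.   0.7] w 69.9
shift mm [-11.3   2.9  10.5] spin -0.005
```

View pics/wr4.png

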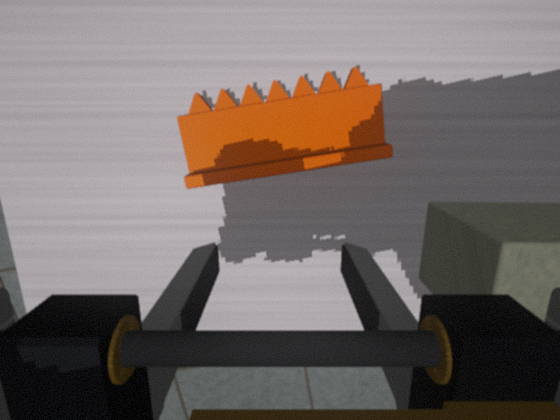

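The leaf rib runs from (186,185) to (392,152), roughly centred on the fingers, and the carton edge at column 420 is clear. Lower and start pushing.

```bash
python3 -m creep '{"xyz":[[0,0,6],[0,0,4.5],[0,0,0],[8,0,0],[8,0,0]],"spin":[-0.004,0,0,0,0]}'; python3 -m creep '{"xyz":[[6,0,0],[6,0,0],[6,0,0],[6,0,0],[0,0,0]],"spin":[0,0,0,0,0]}'
python3 - <<'E'
from h import *
plan(.48,-.0,.047,-.166)
m=ctrl.camera_model('wrist'); im=ctrl.camera('wrist')
cv2.imwrite('pics/wr5.png',im[:,:,::-1]); np.savez('wr5.npz',**m)
E
```

```text
time_s: 8.35
ee_pos: [0.5093, -0.0008, 0.0497]
eef_rot: [-3.142, -0.001, -0.165]
force: [0.3, 0.3, 0.2]
grip_width: 0.0699
time_s: 8.98
ee_pos: [0.5324, -0.0047, 0.0494]
eef_rot: [-3.142, -0.0, -0.165]
force: [-0.4, 0.5, 0.1]
grip_width: 0.07
t 8.97 pos [ 0.5324 -0.0047  0.0494] rot [-3.142 -0.    -0.165] F [-0.4  0.5  0.1] w 70.0
shift mm [-52.5   4.    2.4] spin 0.001
```

View pics/wr5.png

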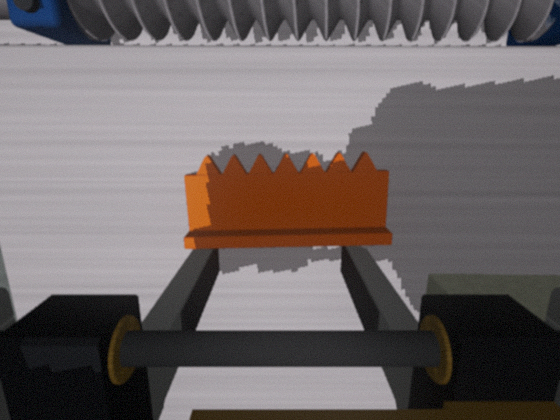

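The leaf has squared up against both fingers, with its rib level at rows 238–245. I'll push on.

```bash
python3 -m creep '{"xyz":[[6,0,0.5],[6,0,0.5],[6,0,0],[6,0,0],[6,0,0]],"spin":[0,0,0,0,0]}'; python3 -m creep '{"xyz":[[5,0,0],[5,0,0],[5,0,0],[5,0,0],[0,0,0]],"spin":[0,0,0,0,0]}'
python3 - <<'E'
from h import *
plan(.48,-.0,.047,-.166)
m=ctrl.camera_model('wrist'); im=ctrl.camera('wrist')
cv2.imwrite('pics/wr6.png',im[:,:,::-1]); np.savez('wr6.npz',**m)
E
```

```text
time_s: 9.65
ee_pos: [0.5621, -0.0097, 0.0484]
eef_rot: [-3.142, 0.0, -0.165]
force: [0.4, -0.4, 0.0]
grip_width: 0.0703
time_s: 10.28
ee_pos: [0.5817, -0.013, 0.0484]
eef_rot: [-3.142, -0.0, -0.165]
force: [0.5, 0.4, 0.7]
grip_width: 0.0701
t 10.28 pos [ 0.5817 -0.013   0.0484] rot [-3.142 -0.    -0.165] F [0.5 0.4 0.7] w 70.1
shift mm [-102.5    4.     1.4] spin 0.001
```

View pics/wr6.png

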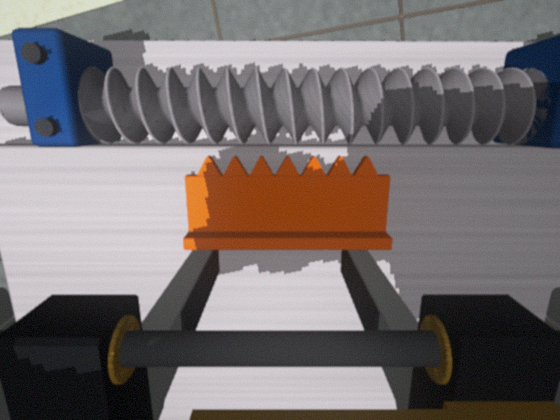

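The teeth tips (row 157, columns 208–367) are just short of the plate edge at row 145, and the leaf is parallel to the screw. Slow approach from here.

```bash
python3 -m creep '{"xyz":[[2,0,0],[2,0,0],[2,0,0],[2,0,0],[2,0,0]],"spin":[0,0,0,0,0]}'; python3 -m creep '{"xyz":[[1,0,0],[1,0,0],[1,0,0],[0,0,0]],"spin":[0,0,0,0]}'
python3 - <<'E'
from h import *
plan(.48,-.0,.047,-.166)
m=ctrl.camera_model('wrist'); im=ctrl.camera('wrist')
cv2.imwrite('pics/wr7.png',im[:,:,::-1]); np.savez('wr7.npz',**m)
E
```

```text
time_s: 10.95
ee_pos: [0.5915, -0.0146, 0.0485]
eef_rot: [3.142, -0.0, -0.165]
force: [0.1, 0.3, 0.5]
grip_width: 0.0704
time_s: 11.45
ee_pos: [0.5943, -0.0151, 0.0484]
eef_rot: [-3.142, -0.0, -0.165]
force: [0.1, 0.0, -0.1]
grip_width: 0.07
t 11.45 pos [ 0.5943 -0.0151  0.0484] rot [-3.142 -0.    -0.165] F [ 0.1  0.  -0.1] w 70.0
shift mm [-115.3    4.     1.4] spin 0.001
```

View pics/wr7.png

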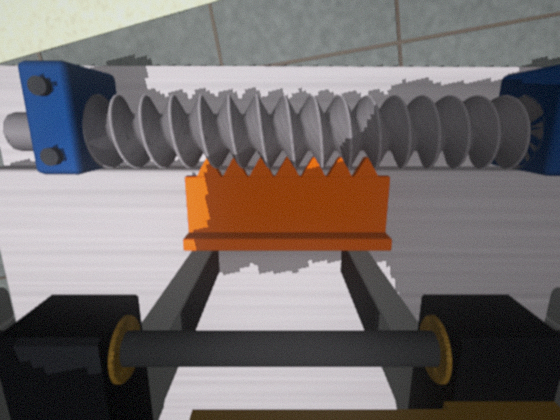

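Tips reach into the screw's edge (row 157) with no force yet. Continue in 1 mm steps.

```bash
python3 -m creep '{"xyz":[[1,0,0],[1,0,0],[1,0,0]],"spin":[0,0,0]}'; python3 -m creep '{"xyz":[[1,0,0],[1,0,0]],"spin":[0,0]}';python3 -m creep '{"xyz":[[1,0,0],[0,0,0]],"spin":[0,0]}'
```

```text
time_s: 11.88
ee_pos: [0.5973, -0.0155, 0.0484]
eef_rot: [-3.142, 0.0, -0.165]
force: [-0.2, -0.1, -0.2]
grip_width: 0.0697
time_s: 12.12
ee_pos: [0.5983, -0.0156, 0.0481]
eef_rot: [-3.142, 0.003, -0.165]
force: [-10.7, 3.0, 4.4]
grip_width: 0.0696
time_s: 12.38
ee_pos: [0.5984, -0.0157, 0.0478]
eef_rot: [3.141, 0.005, -0.165]
force: [-13.8, 3.0, 3.9]
grip_width: 0.0702
```

Run:
```python
from h import *
plan(.48,-.0,.047,-.166)
m=ctrl.camera_model('wrist'); im=ctrl.camera('wrist')
np.savez('wr8.npz',**m); cv2.imwrite('pics/wr8full.png',im[:,:,::-1])
cv2.imwrite('pics/wr8.png',cv2.resize(im[80:270,150:420,::-1],None,fx=2.9,fy=2.9,interpolation=cv2.INTER_CUBIC))
```

```text
t 12.38 pos [ 0.5984 -0.0157  0.0478] rot [ 3.141  0.005 -0.165] F [-13.8   3.    3.9] w 70.2
shift mm [-119.4    4.     1.4] spin 0.001
```

View pics/wr8.png

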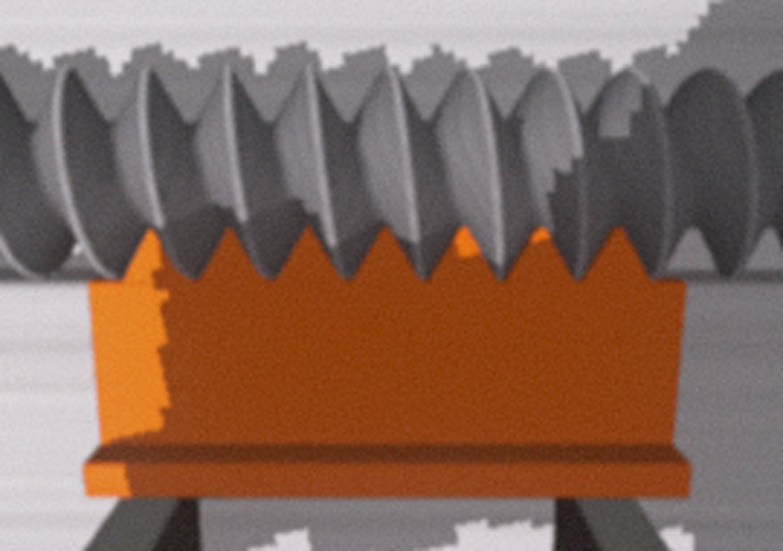

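All seven teeth sit in the grooves, with the crests at the tooth roots (crop row ~278). Holding force is ~14 N. I'll hold for about 1.25 s more.

```bash
python3 -m creep '{"xyz":[[0,0,0],[0,0,0],[0,0,0],[0,0,0],[0,0,0]],"spin":[0,0,0,0,0]}'; python3 -m creep '{"xyz":[[0,0,0],[0,0,0],[0,0,0],[0,0,0],[0,0,0]],"spin":[0,0,0,0,0]}'
python3 - <<'E'
from h import *
A=cv2.imread('pics/wr8full.png'); B=ctrl.camera('wrist')[:,:,::-1]
for im in(A,B):
    H,S,V=cv2.split(cv2.cvtColor(np.ascontiguousarray(im),cv2.COLOR_BGR2HSV))
    k=max(comps((H>3)&(H<18)&(S>150)&(V>60)&(np.arange(420)[:,None]<290),500),key=lambda a:a[0][4])
    print(k[0],k[1], cv2.minAreaRect(np.argwhere(k[2])[:,::-1].astype(np.float32)))
plan(.48,0,.047,-.166)
E
```

```text
time_s: 13.05
ee_pos: [0.5985, -0.0157, 0.0478]
eef_rot: [3.141, 0.005, -0.165]
force: [-12.5, 2.2, 4.0]
grip_width: 0.0699
time_s: 13.68
ee_pos: [0.5984, -0.0157, 0.0478]
eef_rot: [3.141, 0.005, -0.165]
force: [-12.3, 2.0, 4.6]
grip_width: 0.0703
[  179   158   209    94 16676] [283.41598705 209.11927321] ((282.9999694824219, 204.49996948242188), (207.99996948242188, 92.99998474121094), 0.0)
[  179   158   209    94 16674] [283.44452441 209.09685738] ((283.0, 204.5), (93.0, 208.0), 90.0)
t 13.72 pos [ 0.5984 -0.0157  0.0478] rot [ 3.141  0.005 -0.165] F [-13.5   2.7   4.2] w 69.7
shift mm [-119.4    4.     1.4] spin 0.001
```

Force is steady at 12–14 N and the image is unchanged. Now back off and lift.

```bash
python3 -m creep '{"xyz":[[-2,0,0],[-4,0,0],[-10,0,0],[-15,0,0],[-15,0,0]],"spin":[0,0,0,0,0]}'; python3 -m creep '{"xyz":[[-10,0,-20],[0,0,-40],[0,0,-50],[-10,0,-30],[0,0,0]],"spin":[0,0,0,0,0]}'
python3 - <<'E'
from h import *
plan(.48,-.0,.2,-.166)
m=ctrl.camera_model('wrist'); im=ctrl.camera('wrist')
np.savez('wr9.npz',**m); cv2.imwrite('pics/wr9.png',im[:,:,::-1])
E
```

```text
time_s: 14.35
ee_pos: [0.554, -0.0083, 0.0485]
eef_rot: [-3.142, -0.0, -0.165]
force: [-0.2, 0.8, 0.6]
grip_width: 0.0703
time_s: 14.98
ee_pos: [0.5353, -0.0051, 0.1906]
eef_rot: [-3.141, -0.004, -0.165]
force: [-0.3, 0.7, -0.6]
grip_width: 0.07
t 14.97 pos [ 0.5353 -0.0051  0.1906] rot [-3.141 -0.004 -0.165] F [-0.3  0.7 -0.6] w 70.0
shift mm [-55.4   4.1  -9.6] spin 0.001
```

View pics/wr9.png

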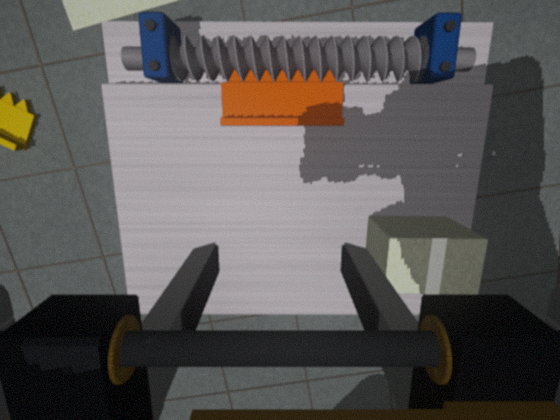

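The leaf's body front (row ~82) lines up with the plate edge (row 83), as home requires, and the carton is upright at (425,255). I'll lift away, take a last overview, and measure.

```bash
python3 -m creep '{"xyz":[[-40,0,-20],[-40,0,-20],[-40,0,0],[0,0,0],[0,0,0]],"spin":[0,0,0,0,0]}'
python3 - <<'E'
from h import *
m=dict(np.load('wr9.npz')); im=cv2.imread('pics/wr9.png')
H,S,V=cv2.split(cv2.cvtColor(im,cv2.COLOR_BGR2HSV))
k=max(comps((H>3)&(H<18)&(S>150)&(V>60)&(np.arange(420)[:,None]<200),500),key=lambda a:a[0][4])
print(k[0])
E_=cast(m,[[103.5,83.5],[492,84.5]],.022)[:,:2]*1000; yd=E_[0]-E_[1]; yaw=np.arctan2(-yd[0],yd[1]); ex=np.array([np.cos(yaw),np.sin(yaw)]); ey=np.array([-ex[1],ex[0]]); O=E_.mean(0)+20*ex
rb=cast(m,[[222,126],[343,126]],.024)[:,:2]*1000-O
print('yaw',yaw,'rib back in stand', rb@ex, rb@ey)
cs=cast(m,[[386,237],[486,238],[479,294]],.092)[:,:2]*1000-O; c=(cs[0]+cs[2])/2; print('carton',c@ex,c@ey)
im=ctrl.camera('side'); cv2.imwrite('pics/sideF.png',im[:,:,::-1])
t=ctrl.camera('top'); cv2.imwrite('pics/topF.png',t[:,:,::-1])
E
```

```text
time_s: 15.65
ee_pos: [0.4171, 0.0145, 0.2277]
eef_rot: [3.141, 0.001, -0.165]
force: [-0.1, -0.1, -0.2]
grip_width: 0.0701
[ 221   70  123   55 5887]
yaw -0.16777230031913087 rib back in stand [-57.27800618 -56.98873716] [ 70.25005163 -42.84451517]
carton -168.01459685575077 -110.82196362052215
```

View pics/sideF.png

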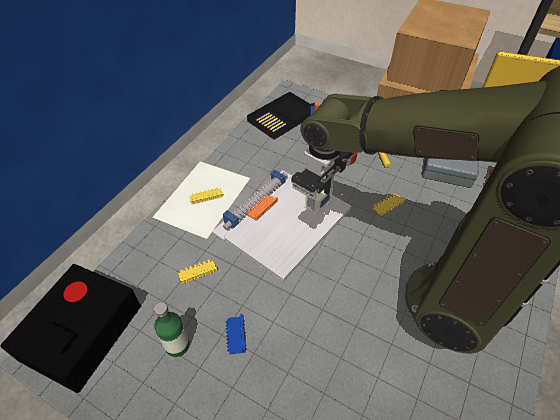

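View pics/topF.png

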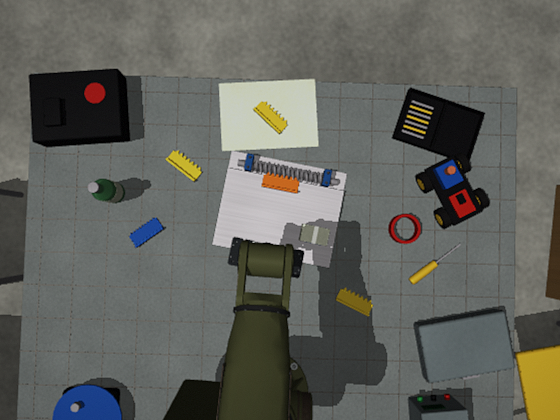

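The rib back is at x = -57.1 mm, where home is -57, and it is parallel to the screw. The carton stands about 125 mm aside at (315,235) in the top view, and the other objects are where they were.

```bash
python3 -c "
from station import ctrl
print(ctrl.hand_in())"
```

```text
the job is handed in; nothing more can be done
None
```

The job is done and handed in at about 16 s, well under the 48 s limit. No check failed or disagreed.

- **Carton:** I gripped it by its 80 mm sides, lifted it about 11 mm and set it down upright. Its centre is about 125 mm to the right of the leaf's along the stand.
- **Leaf:** I pushed it in with both open fingers on the rib, and it squared up by itself. It was then held against the screw at about 12–14 N for about 1.5 s. The wrist force, leaf position and tilt did not change in that time, so it showed no sign of rocking.
- **Last checks:**
    - All seven teeth are in the grooves.
    - The rib back measured x ≈ -57.1 mm in the stand's frame (home is -57) and parallel to within 0.003 rad.
    - The gripper is clear and the wrist force is about zero.
    - By eye, the other objects look unmoved in the before and after top pictures.

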